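# Wind the sample stage to its index with the hand crank

## Task

Fit the loose hand crank all the way down on the square shaft end of the sample stage and let go of it; then take it by its upright handle and wind it clockwise, several full turns, until the carriage's pointer stands in line with the index marker on the base plate. Leave the crank fully down on the shaft, let go, and do not knock over or shift anything standing near.

Things in the scene. Friction and masses are not known exactly. Their poses are not given: they have to be found in the camera images.
- crank: loose steel hand crank (up to 0.32 kg) lying handle up. Origin: middle of the hub's underside; z up, x along the arm. Hub: block 30 x 30 mm (sides along x, y), 40 mm high, with a square blind socket 17 x 17 mm (sides along x, y), 28 mm deep, in its underside. Arm: flat bar 18 mm wide, 10 mm high, flush with the hub's underside, out to x = 64 mm. Upright handle at x = 55 mm, z = 20 to 68 mm
- crank_handle: the crank's black upright handle, a cylinder 22 mm across, 48 mm high, that revolves freely on its own vertical pin (so the gripper need not turn with the crank). Origin: its middle, 55 mm out from the hub's axis, 44 mm above the hub's underside; z along its axis
- shaft_collar (a point): centre of the top of the drive shaft's round collar (32 mm across), 56 mm above the worktop; turns with the vertical shaft. On it stands the square shaft end, 15 x 15 mm, sides along its x and y, 24 mm high, the last 6 mm tapering to 8 mm. The crank is fully down when its hub rests on the collar; it fits at any quarter turn, 1 mm play all round. 80 mm square gear housing, its top 6 mm lower
- drive_shaft (a joint): drive shaft angle in rad, growing clockwise seen from above; a full clockwise turn moves the carriage 15 mm away from the gear housing. Range 0 to 27.4 with stops. Friction 0.12 N m (about 2 N at the handle): it stays where it is left, and the carriage cannot be pushed by hand. A seated crank turns freely about 8 degrees each way before it drives the shaft
- pointer (a point): tip of the dark pointer finger (4 mm wide) that juts out level from the carriage's front side, 40 mm above the worktop. Axes are the stage's: +y along the rail away from the gear housing, z up. The carriage is an aluminium plate 74 x 70 mm on two rods, with a round clear dish clipped on it (top 60 mm above the worktop)
- index_tip (a point): inner face of the 4 mm wide upright blade of the index marker (14 mm dark steel block) clamped on the front edge of the base plate; 40 mm above the worktop; axes as pointer. The carriage is on the index when the finger points straight at the blade: equal y in these axes. At the start the pointer is 41 to 56 mm short of it (2.7 to 3.8 turns)
- objective_can: loose clear canister with black screw lid, 37 mm across, 57 mm high, origin under its centre; bystander
- bottle_oil: loose brown dropper bottle, 27 mm across, 84 mm high, origin under its centre; bystander
- cover_glass_box: loose small white box, 29 x 29 x 15 mm, origin under its centre; bystander
Mind the look-alikes: they are no part of the job. Of the things like the crank, leave any that is purple or yellow; of the rest the larger one is meant.

How it is judged (in metres and radians):
On the way, in this order (a step that is already met when the one before it is completed fails the run):
1. the crank is fully down on the square shaft end and let go (z of crank in the frame of shaft_collar between -0.003 and 0.003 m and horizontal distance between crank and shaft_collar below 0.004 m and angle between crank's own z axis and vertical below 0.1 rad and contact force between the fingers and crank below 0.1 N), for 0.2 s.
2. the crank, fully down and driven by its handle, has wound the shaft past 8.5 rad (z of crank in the frame of shaft_collar between -0.003 and 0.003 m and horizontal distance between crank and shaft_collar below 0.004 m and angle between crank's own z axis and vertical below 0.1 rad and value of joint drive_shaft above 8.5 rad and contact force between the fingers and crank_handle above 0.3 N), for 0.05 s.
At the end, for the whole second after the job is handed in: the pointer is within 4 mm of the index marker's tip along the rail; the crank sits fully down on the shaft end (hub within 3 mm of the collar's height and 4 mm of the shaft's axis, tilted less than 0.1 rad) and is at rest, let go (z of crank in the frame of shaft_collar between -0.003 and 0.003 m and horizontal distance between crank and shaft_collar below 0.004 m and angle between crank's own z axis and vertical below 0.1 rad and y of pointer in the frame of index_tip between -0.004 and 0.004 m and angular speed of crank below 0.1 rad/s); the robot touches nothing.
It fails at once if the can is shifted more than 20 mm or tipped (distance of objective_can from where it was at the start of the episode above 0.02 m or angle between objective_can's own z axis and vertical above 0.4 rad).
It fails at once if the dropper bottle is shifted more than 20 mm or tipped (distance of bottle_oil from where it was at the start of the episode above 0.02 m or angle between bottle_oil's own z axis and vertical above 0.4 rad).
It fails at once if the little box is shifted more than 20 mm or tipped (distance of cover_glass_box from where it was at the start of the episode above 0.02 m or angle between cover_glass_box's own z axis and vertical above 0.4 rad).
It fails at once if the crank slips up off the square shaft end once winding has begun (shaft past 3 rad, hub more than 10 mm above the collar) (value of joint drive_shaft above 3 rad and z of crank in the frame of shaft_collar above 0.01 m).
It also fails if it takes over 69 s, if anything falls off the work surface, if the arm or the gripper's body presses on something with over 40 N, if the wrist force passes 120 N, or if a joint passes its speed limit or range.

## Robot

A 6-joint arm with a two-finger parallel gripper is mounted at the origin on a cart in front of the work surface, level with it; the furniture and walls round the work are solid. World frame = base frame: x ahead of the robot, y to its left, z up, the work surface at z = 0. Lengths are in mm, angles in degrees, forces in N, time in s.
With the tool pointing down it reaches from about 350 to 850 mm from the base axis. Payload 8.1 kg.
Tool frame: the origin (TCP) lies at the very end of the fingers, on their centre line; the grasp point (between the pads) lies 19 mm behind it (r.grip_point_offset is the distance from the TCP to the grasp point, in mm); z points along the fingers, y is the line along which they close (so a half turn about z gives the same grasp; the last joint's range is limited). The gripper opens to 85 mm and grips with 20 to 120 N. Pads are 22 mm wide; open, the fingers measure 114 mm over their backs; the gripper's body (76 mm by 85 mm) begins 54 mm behind the grasp point. The pads swing forward as they close: fully open they stand 13 mm farther back than shut.
Start: joints at [-70.382, 7.471, 85.268, -0, 87.261, -4.893], TCP at [248.942, -545.924, 231.292] pointing down, gripper open.
Joint ranges: [-169.43, 169.43], [-51.17, 129.36], [1.28, 143.12], [-76.62, 256.62], [0, 156.53], [-152.29, 152.29]. Speed limits (degrees/s): [136.94, 136.94, 159.86, 180, 180, 180].

## Interface

Orientations are given as [roll, pitch, yaw] about the fixed x, y, z axes, in that order (R = Rz(yaw) Ry(pitch) Rx(roll)).
In Python, from bench import status, eyes, r gives the robot as it stands.
- The arm moves only by the shell command python3 -m handwheel 'ROWS' [FORCE]. ROWS is a JSON object whose one key "series" holds a list that holds one entry, the list of rows, each a list of 7 numbers: the shift along the tool's x, y, z in cm, then the turn, a rotation vector about the tool's x, y, z in rad, then the opening, from 0 (shut) to 1 (fully open). In form: {"series": [[[tx, ty, tz, rx, ry, rz, claw], ...]]}. A call has 1 to 12 rows; each row is the pose to reach, as a shift and turn from the pose commanded when the call began, along the tool's axes at that moment; what a row does not reach only later rows make up. A row lasts 1/8 s, in which the tool goes at most 62.5 mm and 10.7 degrees, less where a joint would pass 70% of its speed; a pose out of reach is approached as far as the arm can. A call with a gripper value outside its range is refused whole. The fingers move at their own pace and stop on an object; FORCE is the grip in N (left out, the last holds). Time passes only in rows, so rows that repeat a pose let the fingers close. It gives the time, the measured TCP pose, the force, the opening and the grip force at its end, in the units of the state.
- status.sense(): the state, without advancing time (a new reading comes with each control period).
- eyes.snapshot(name): name is "scene" or "top" or "wrist"; returns a dict with "img" (384x512x3 uint8, red, green, blue), "mtx" (3x3 intrinsics, pixels), "k1" (the pictures are not rectified: a ray, as slopes to the right and down, at radius r is drawn at 1 + k1 r^2 times it, then the intrinsics apply), "R" (3x3) and "t" (3): a world point X has camera coordinates R X + t. Camera axes: x right, y down, z forward; pixel columns grow to the right and rows downward; lengths in mm; the calibration is good to about 2 mm. A picture is of the moment at which its call begins. There is no depth.
- r.hand_in(): hands the job in; it is judged then, once.
The state is a dict: "time": time; "joint_pos": joint angles; "qd": joint speeds; "joint_efforts": joint torques, N m; "tool_pos": TCP position; "tcp_rot": TCP orientation; "ft_force": force on the tool from outside, world axes, zero at the start; "wrist_torque": the same for the moment, N m; "finger_gap": finger opening in mm; "grip_force": force on a finger pad.
Only numpy, scipy, OpenCV 4.12 (cv2) and the standard library are available. Lean on these libraries where they do the work, as an engineer would, in place of code of your own. Each camera call takes 0.05 s, during which the arm holds its last target. There are 200 camera calls.

## Working session

There is one attempt and no reset: what is moved stays moved. The work goes in short steps, Python scripts to look and compute and a shell command to move; the robot and the scene stay as the last step left them, time stands still between calls to the robot, and variables do not carry over. Pictures are saved under pics/ and viewed, at most 10 in all, crops included, and the job is handed in when it is done.

```bash
ls; mkdir -p pics
cat > h.py <<'E'
import numpy as np, cv2
from bench import status, eyes, r
def snap(n):
    s=eyes.snapshot(n); 
    np.savez(f'{n}.npz',**s); return s
def load(n): return dict(np.load(f'{n}.npz'))
def ray(s,uv):
    K=np.array(s['mtx'],float);k=float(s['k1'])
    d=np.array([(uv[0]-K[0,2])/K[0,0],(uv[1]-K[1,2])/K[1,1]]);p=d.copy()
    for _ in range(20): p=d/(1+k*(p@p))
    R=np.array(s['R']);t=np.array(s['t']).ravel()
    return -R.T@t, R.T@np.array([p[0],p[1],1])
def onz(s,uv,z):
    c,d=ray(s,uv); return c+d*(z-c[2])/d[2]
def proj(s,X):
    K=np.array(s['mtx'],float);p=np.array(s['R'])@np.array(X,float)+np.array(s['t']).ravel();q=p[:2]/p[2];q=q*(1+float(s['k1'])*(q@q))
    return np.array([K[0,0]*q[0]+K[0,2],K[1,1]*q[1]+K[1,2]])
E
python3 - <<'E'
from h import *
a=snap('scene');b=snap('top');snap('wrist')
cv2.imwrite('pics/top.png',cv2.resize(b['img'][:,:,::-1],(800,600),interpolation=2))
cv2.imwrite('pics/scene.png',cv2.resize(a['img'][:,:,::-1],(800,600),interpolation=2))
for s in(a,b): print(s['mtx'],s['k1'],ray(s,(256,192)))
print(status.sense())
E
```

```text
pics
[[376.66634385   0.         256.52507252]
 [  0.         376.66634385 187.35633249]
 [  0.           0.           1.        ]] 0.0275409106883072 (array([189.20787009, 650.5392463 , 725.790159  ]), array([ 0.34702939, -0.67116424, -0.65518172]))
[[352.85819996   0.         253.38895038]
 [  0.         352.85819996 191.17119907]
 [  0.           0.           1.        ]] -0.06382964516067087 (array([ 455.50888695,  -20.31790299, 1055.05265659]), array([ 0.10500299, -0.04161551, -0.99363112]))
{'time': 0.15, 'joint_pos': array([-7.03830624e+01,  7.50451126e+00,  8.53168734e+01,  2.46322329e-03,
        8.72606282e+01, -4.89326310e+00]), 'qd': array([-0.04552991, -0.10315042, -0.15576102,  0.07412432, -0.0269812 ,
       -0.14617228]), 'joint_efforts': array([ 2.47891337e-03, -5.70060575e+01, -5.01159167e+01,  8.91367313e-05,
        9.74659662e-03,  4.35435368e-05]), 'tool_pos': array([ 248.80174627, -545.51326138,  230.47378588]), 'tcp_rot': array([-1.79918496e+02, -9.44695261e-03,  2.45100745e+01]), 'ft_force': array([ 0.12625285, -0.39549243,  0.25753887]), 'wrist_torque': array([ 0.0498273 , -0.04003008, -0.05733927]), 'grip_force': 0.0, 'finger_gap': 85.37485516031279}
```

View pics/top.png

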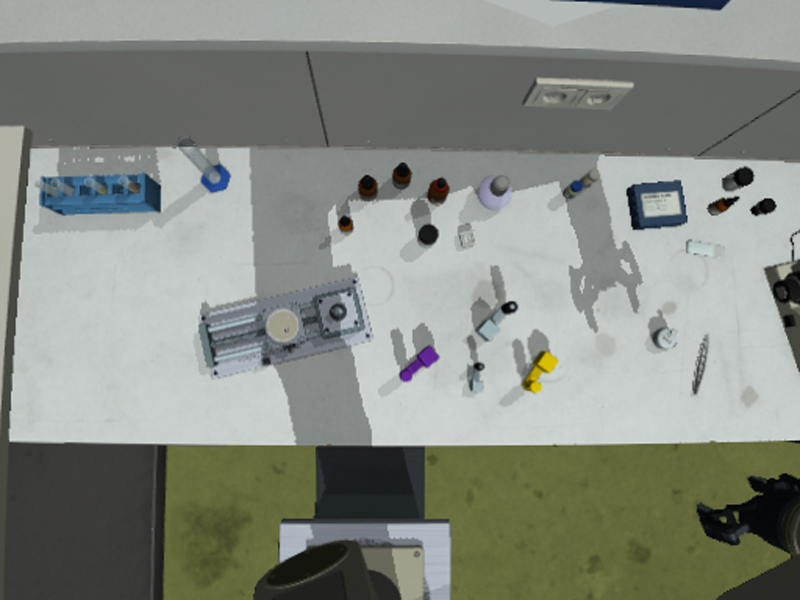

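View pics/scene.png

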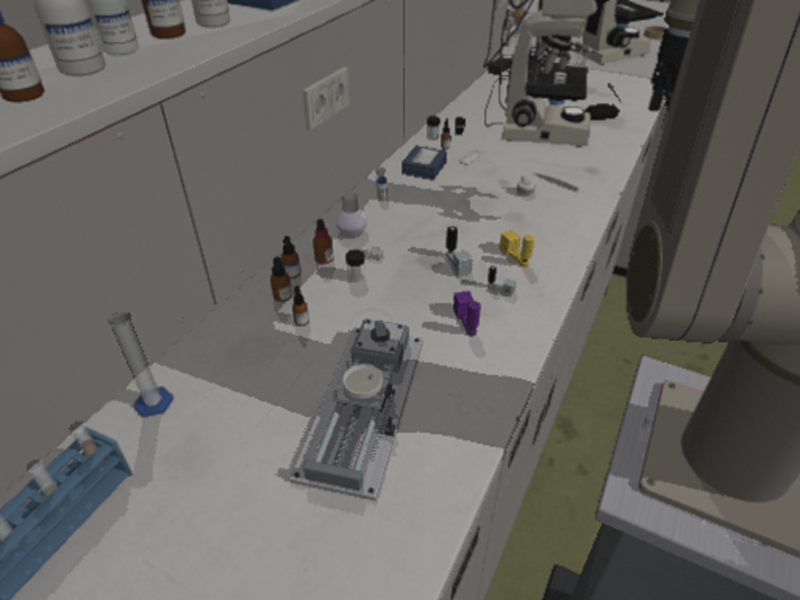

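The top view (800x600) shows four things like the crank: purple at (420,365), yellow at (540,372), a small steel one at (477,376) and a large steel one at (495,322). I choose the large steel one. The shaft is at about (338,312), and the carriage dish is at (283,325). Next is a close crop to check the choice.

Run:
```python
from h import *
b=load('top');a=load('scene')
c=b['img'][185:260,290:365]; d=b['img'][175:250,165:240]
s=a['img'][135:220,180:350]
t=np.hstack([cv2.resize(x,(400,400),interpolation=cv2.INTER_CUBIC) for x in(c,d)])
cv2.imwrite('pics/c1.png',np.vstack([t,])[:,:,::-1])
k=.64
print('hub top',onz(b,(488*k,330*k),40),'handle top',onz(b,(510*k,307*k),68))
print('shaft',onz(b,(338*k,312*k),80))
for n,p in dict(can=(428,234),drop=(346,224),box=(466,238)).items(): print(n,onz(b,(p[0]*k,p[1]*k),dict(can=57,drop=60,box=15)[n]))
```

```text
hub top [ 507.91272866 -226.45289021   40.        ] handle top [ 548.40561154 -261.74488211   68.        ]
shaft [536.42844005  48.62243588  80.        ]
can [ 684.1814271  -113.69739469   57.        ]
drop [700.62555822  37.81373254  60.        ]
box [ 686.84089405 -191.31669321   15.        ]
```

View pics/c1.png

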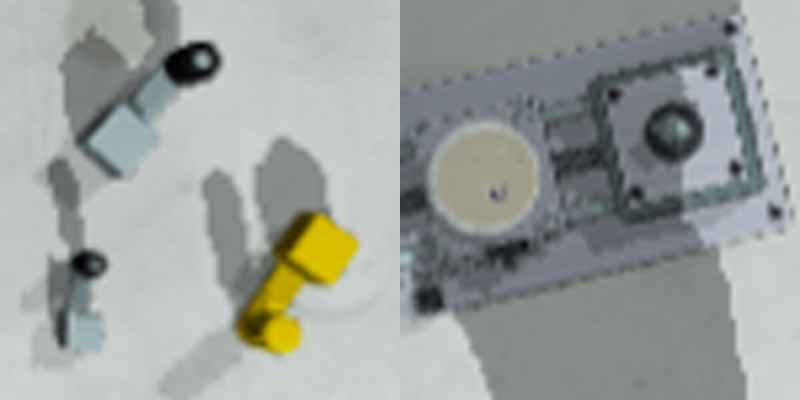

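The crop confirms the choice: the largest steel crank has a grey hub and black handle, and the hub-to-handle distance comes out at 54 mm. The right half shows the shaft end on the housing. Next I work out where the wrist camera looks and plan the approach.

```bash
cat >> h.py <<'E'
from scipy.spatial.transform import Rotation as Ro
def rot(e): return Ro.from_euler('xyz',e,degrees=True)
def to(pos,yaw):
    s=status.sense(); T=rot(s['tcp_rot']); d=T.inv().apply(np.array(pos,float)-s['tool_pos'])/10
    w=(T.inv()*rot([180,0,yaw])).as_rotvec()
    print('shift cm',d.round(3),'turn',w.round(4),'| at',s['tool_pos'].round(1),s['tcp_rot'].round(2),'t',round(s['time'],2))
E
python3 - <<'E'
from h import *
w=load('wrist');s=status.sense();T=rot(s['tcp_rot'])
c,d=ray(w,(256,192)); print('cam in tool',T.inv().apply(c-s['tool_pos']).round(1),'axis',T.inv().apply(d).round(3), 'right',T.inv().apply(np.array(w['R'])[0]).round(2),w['mtx'][0,0],w['k1'])
to([505,-235,200],-41)
E
```

```text
cam in tool [  71.    -0.9 -142.6] axis [-0.303 -0.002  0.953] right [0. 1. 0.] 341.47237535641005 0.03094061742473797
shift cm [ 36.192 -17.62    3.078] turn [-1.4000e-03  7.0000e-04  1.1434e+00] | at [ 248.8 -545.5  230.5] [-1.7992e+02 -1.0000e-02  2.4510e+01] t 0.15
```

```bash
python3 -m handwheel '{"series":[[[18.1,-8.8,1.5,0,0,0.57,1],[36.2,-17.6,3.1,0,0,1.143,1],[36.2,-17.6,3.1,0,0,1.143,1],[36.2,-17.6,3.1,0,0,1.143,1],[36.2,-17.6,3.1,0,0,1.143,1],[36.2,-17.6,3.1,0,0,1.143,1],[36.2,-17.6,3.1,0,0,1.143,1],[36.2,-17.6,3.1,0,0,1.143,1],[36.2,-17.6,3.1,0,0,1.143,1],[36.2,-17.6,3.1,0,0,1.143,1]]]}'
python3 - <<'E'
from h import *
w=snap('wrist'); to([505,-235,200],-41)
cv2.imwrite('pics/w1.png',cv2.resize(w['img'][:,:,::-1],(800,600),interpolation=cv2.INTER_CUBIC))
E
```

```text
time: 1.4
tool_pos: [504.6, -236.7, 200.3]
tcp_rot: [180.0, -0.0, -41.0]
ft_force: [0.4, 0.6, 0.5]
finger_gap: 85.4
grip_force: 0.0
shift cm [-0.092 -0.161  0.04 ] turn [ 0.0002 -0.0002 -0.001 ] | at [ 504.6 -236.8  200.4] [ 1.7999e+02 -1.0000e-02 -4.1060e+01] t 1.45
```

View pics/w1.png

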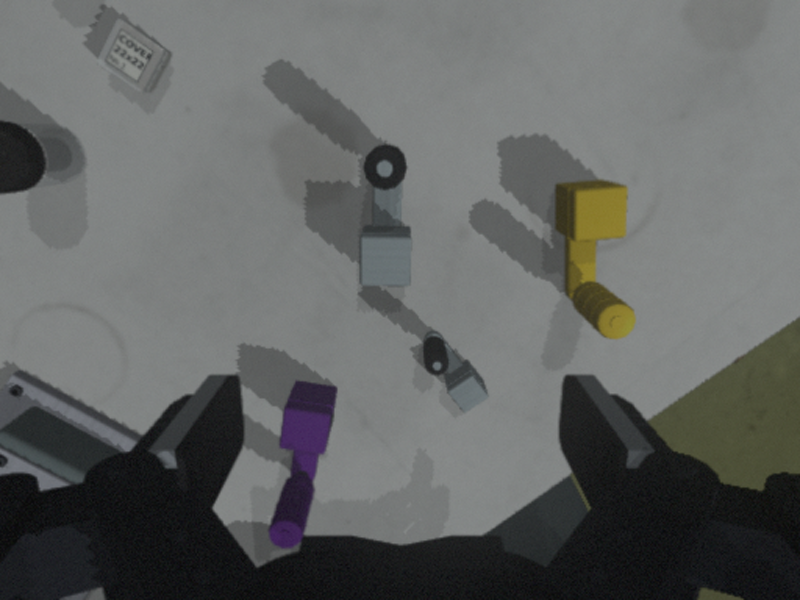

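The wrist picture (800 px scale) shows the crank with its hub top at (386,262) and its handle cap at (385,167). It is almost in line with the tool. The smaller steel crank is at (465,390), the small box is at (130,55), and the purple and yellow ones stand clear.

Run:
```python
from h import *
w=load('wrist');im=w['img'];k=.64
u,v=int(386*k),int(262*k)
print(im[v,u],im[v-17,u],im[v,u+25],im[int(230*k),u])
print('col thru hub',im[130:195,u].tolist()[::2])
print('row thru hub',im[v,u-24:u+25].tolist())
```

```text
[107 116 118] [62 67 69] [129 131 130] [52 55 55]
col thru hub [[88, 95, 98], [87, 95, 99], [83, 90, 92], [66, 72, 73], [62, 68, 70], [64, 69, 70], [64, 70, 69], [56, 62, 62], [51, 56, 54], [58, 63, 62], [62, 67, 69], [88, 96, 98], [106, 116, 118], [106, 114, 117], [103, 112, 114], [104, 112, 114], [105, 114, 117], [103, 112, 113], [106, 115, 117], [105, 115, 116], [105, 114, 115], [103, 112, 115], [101, 111, 113], [104, 114, 116], [104, 115, 117], [105, 113, 116], [98, 104, 107], [110, 112, 111], [86, 87, 87], [76, 79, 80], [78, 80, 80], [78, 79, 78], [78, 78, 78]]
row thru hub [[123, 124, 123], [119, 122, 121], [100, 103, 102], [102, 105, 104], [117, 119, 118], [99, 101, 100], [81, 83, 82], [67, 70, 71], [88, 95, 97], [105, 113, 116], [105, 114, 115], [105, 112, 115], [104, 113, 116], [105, 113, 115], [105, 114, 117], [104, 112, 116], [105, 114, 117], [106, 115, 118], [106, 115, 117], [105, 114, 117], [106, 114, 117], [103, 113, 116], [107, 116, 118], [103, 113, 114], [107, 116, 118], [104, 114, 117], [104, 113, 115], [106, 116, 118], [105, 115, 119], [106, 116, 118], [104, 114, 116], [105, 115, 118], [106, 114, 117], [105, 115, 117], [106, 115, 117], [107, 118, 120], [107, 117, 119], [107, 116, 118], [105, 114, 117], [106, 113, 116], [123, 126, 125], [127, 130, 129], [126, 128, 127], [127, 131, 130], [128, 130, 129], [125, 128, 128], [127, 129, 128], [128, 131, 130], [128, 131, 130]]
```

Run:
```python
from h import *
w=load('wrist');im=w['img'].astype(int)
m=((im[:,:,2]-im[:,:,0]>=6)&(im[:,:,0]>92)&(im[:,:,0]<115)).astype(np.uint8)
m[:150]=0;m=cv2.medianBlur(m,3)
n,l,st,c=cv2.connectedComponentsWithStats(m)
i=l[168,247];print(st[i])
cs=max(cv2.findContours((l==i).astype(np.uint8),0,1)[0],key=cv2.contourArea)
q=cv2.minAreaRect(cs);print(q)
P=np.array([onz(w,p,40) for p in cv2.boxPoints(q)]);print(P.round(1),[np.linalg.norm(P[i]-P[i-1]).round(1) for i in range(4)])
hub=P.mean(0)
# handle dark
g=(w['img'].max(2)<48).astype(np.uint8);g=cv2.morphologyEx(g,cv2.MORPH_CLOSE,np.ones((9,9)));n,l,st,c=cv2.connectedComponentsWithStats(g)
i=l[98,246];print(st[i]);x,y,a,b,_=st[i]
h=onz(w,(385*.64,167*.64),68);d=h-hub
print(hub,h,np.linalg.norm(d[:2]),np.degrees(np.arctan2(d[1],d[0])))
for j in range(4):
  e=P[j]-P[j-1];print(np.degrees(np.arctan2(e[1],e[0])).round(1))
to([hub[0],hub[1],90],-41)
```

```text
[232 153  31  30 927]
((247.0, 167.5), (29.0, 30.0), 90.0)
[[ 527.4 -226.5   40. ]
 [ 509.7 -246.9   40. ]
 [ 489.1 -229.1   40. ]
 [ 507.3 -208.2   40. ]] [np.float64(27.2), np.float64(27.0), np.float64(27.2), np.float64(27.7)]
[233  93  26  28 560]
[ 508.39116552 -227.68654143   40.        ] [ 550.07536977 -264.91357056   68.        ] 55.887606682165064 -41.767174361886035
-42.2
-131.0
139.2
49.0
shift cm [-0.319 -0.938 11.04 ] turn [ 0.0002 -0.0002 -0.001 ] | at [ 504.6 -236.8  200.4] [ 1.7999e+02 -1.0000e-02 -4.1060e+01] t 1.45
```

Hub centre is at (508.4,-227.7) with yaw about -41°, and the top view gives the same within 2 mm. I'll descend and grip the hub across the arm.

```bash
python3 -m handwheel '{"series":[[[-0.32,-0.94,6,0,0,0,0.7],[-0.32,-0.94,11,0,0,0,0.7],[-0.32,-0.94,15,0,0,0,0.7],[-0.32,-0.94,18,0,0,0,0.7],[-0.32,-0.94,19,0,0,0,0.7],[-0.32,-0.94,19,0,0,0,0.7],[-0.32,-0.94,19,0,0,0,0.3],[-0.32,-0.94,19,0,0,0,0.2],[-0.32,-0.94,19,0,0,0,0.2],[-0.32,-0.94,19,0,0,0,0.2],[-0.32,-0.94,19,0,0,0,0.2],[-0.32,-0.94,19,0,0,0,0.2]]]}' 60
```

```text
time: 2.95
tool_pos: [510.5, -227.4, 12.4]
tcp_rot: [-180.0, -0.2, -41.0]
ft_force: [-1.7, -1.0, 7.4]
finger_gap: 28.9
grip_force: 60.0
```

Run:
```python
from h import *
to([435,20,200],-41)
```

```text
shift cm [-21.852 -13.738 -18.83 ] turn [-0.0004 -0.0035  0.0005] | at [ 510.5 -227.4   12.4] [-179.98   -0.2   -40.97] t 2.95
```

```bash
python3 -m handwheel '{"series":[[[0,0,-4,0,0,0,0.2],[0,0,-8,0,0,0,0.2],[0,0,-12,0,0,0,0.2],[0,0,-16,0,0,0,0.2],[-3.6,-2.3,-18.8,0,0,0,0.2],[-7.3,-4.6,-18.8,0,0,0,0.2],[-11,-6.9,-18.8,0,0,0,0.2],[-14.6,-9.2,-18.8,0,0,0,0.2],[-18.2,-11.4,-18.8,0,0,0,0.2],[-21.8,-13.7,-18.8,0,0,0,0.2],[-21.8,-13.7,-18.8,0,0,0,0.2],[-21.8,-13.7,-18.8,0,0,0,0.2]]]}'
python3 - <<'E'
from h import *
w=snap('wrist'); to([435,20,200],-41)
cv2.imwrite('pics/w2.png',cv2.resize(w['img'][:,:,::-1],(800,600),interpolation=cv2.INTER_CUBIC))
print(proj(w,[536,49,80]))
E
```

```text
time: 4.45
tool_pos: [434.4, 19.9, 198.6]
tcp_rot: [-180.0, -0.0, -40.9]
ft_force: [-0.3, -0.5, -2.2]
finger_gap: 29.5
grip_force: 59.6
shift cm [ 0.001 -0.071 -0.146] turn [-0.0001 -0.0007  0.0003] | at [434.5  19.5 198.5] [-1.800e+02 -4.000e-02 -4.098e+01] t 4.5
[138.05226974 101.14662369]
```

View pics/w2.png

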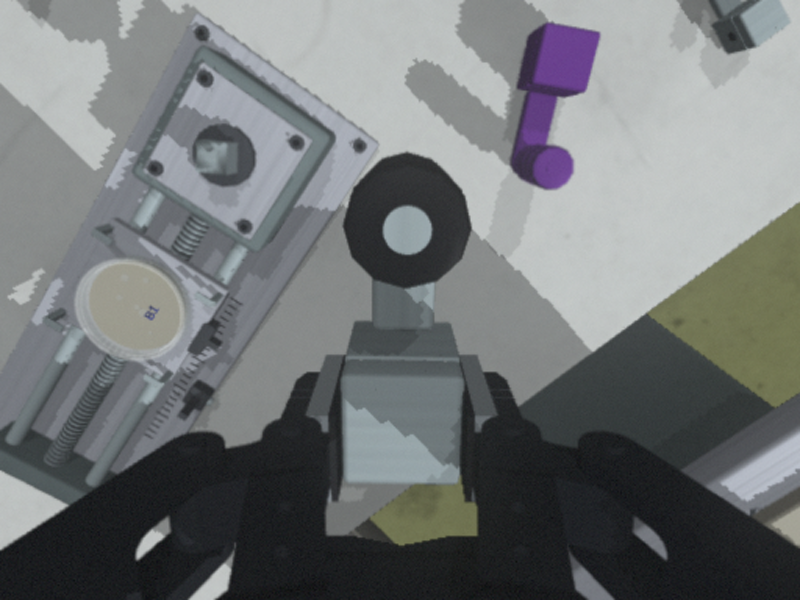

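The crank is held straight: hub top about (402,425), handle (407,230). The shaft collar is at (223,155), the pointer near (207,338) and the index block near (195,397). I'll zoom in on the shaft and the index.

Run:
```python
from h import *
w=load('wrist');im=w['img']
a=im[70:130,110:180]; b=im[195:270,80:167]
t=np.hstack([cv2.resize(a,(399,342),interpolation=cv2.INTER_CUBIC),cv2.resize(b,(397,342),interpolation=cv2.INTER_CUBIC)])
t=cv2.convertScaleAbs(t,alpha=1.5,beta=0)
cv2.imwrite('pics/c2.png',t[:,:,::-1])
```

```text
(no output)
```

View pics/c2.png

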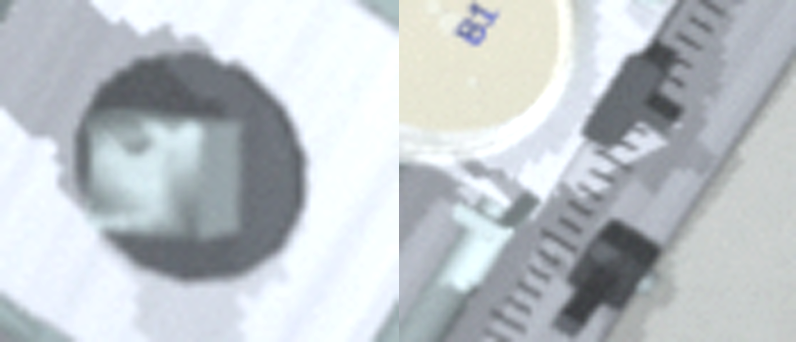

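Run:
```python
from h import *
w=load('wrist');b=load('top')
P=lambda X,Y,z:onz(w,(110+X/5.7,70+Y/5.7),z)
L,R,T,B=P(77,166,56),P(305,170,56),P(185,52,56),P(190,280,56)
print('collar',L.round(1),R.round(1),T.round(1),B.round(1),(L+R)[:2]/2,(T+B)[:2]/2,np.linalg.norm(L-R),np.linalg.norm(T-B))
a,c=P(242,122,56),P(240,237,56);e=c-a;print('base edge',a,c,np.linalg.norm(e),np.degrees(np.arctan2(e[1],e[0])))
a,c=P(90,112,74),P(88,215,74);e=c-a;print('far top edge',a,c,np.linalg.norm(e),np.degrees(np.arctan2(e[1],e[0])))
# collar ellipse fit by darkness
im=w['img'];g=cv2.cvtColor(im,cv2.COLOR_RGB2GRAY)
# hub top in hand
for p in((343,375),(463,375),(463,483),(343,483)): 
  s=status.sense();X=onz(w,(p[0]*.64,p[1]*.64),198.5+30-2.4+2.4-0);print(rot(s['tcp_rot']).inv().apply(X-s['tool_pos']).round(1))
# top view: collar
m=(cv2.cvtColor(b['img'],cv2.COLOR_RGB2GRAY)<70).astype(np.uint8);n,l,st,c=cv2.connectedComponentsWithStats(m[190:210,205:228]);print(st,c+[205,190])
q=onz(b,(165+75*275/400,175+75*130/400),56);print('top collar',q)
# base plate edge for stage yaw
a,c=onz(w,(200*.64,14*.64),10),onz(w,(380*.64,143*.64),10);e=c-a;print('housing-end plate edge dir',np.degrees(np.arctan2(e[1],e[0])),np.linalg.norm(e))
```

```text
collar [549.1  63.5  56. ] [527.8  39.5  56. ] [549.9  40.8  56. ] [527.7  63.1  56. ] [538.46581942  51.54576359] [538.80767144  51.9210952 ] 32.102539351462376 31.405760510506187
base edge [538.18211371  41.56474161  56.        ] [527.30152478  53.23874822  56.        ] 15.95837227892866 132.9852998784979
far top edge [548.83286119  51.52880145  74.        ] [539.97279535  61.51461411  74.        ] 13.349802296893941 131.5815343566022
[ 15.6 -14.2 -29.9]
[ 15.7  13.6 -29.9]
[-13.2  14.5 -30. ]
[-13.3 -15.  -30. ]
[[  0   0  23  20 390]
 [  0   2   1   2   2]
 [  6   4  10  11  59]
 [  0  13   2   7   8]
 [ 22  16   1   1   1]] [[216.36410256 199.38205128]
 [205.         192.5       ]
 [215.22033898 199.47457627]
 [205.375      206.375     ]
 [227.         206.        ]]
top collar [539.29179161  49.64551396  56.        ]
housing-end plate edge dir -165.5373278905704 120.93081350640794
```

Run:
```python
from h import *
to([537.7,52.5,104],-47.7)
```

```text
shift cm [ 5.616 -9.259  9.459] turn [-1.000e-04 -7.000e-04  1.173e-01] | at [434.5  19.5 198.5] [-1.800e+02 -4.000e-02 -4.098e+01] t 4.5
```

```bash
python3 -m handwheel '{"series":[[[1.4,-2.3,0,0,0,0.03,0.2],[2.8,-4.6,0,0,0,0.06,0.2],[4.2,-6.9,0,0,0,0.09,0.2],[5.6,-9.25,0,0,0,0.117,0.2],[5.6,-9.25,3,0,0,0.117,0.2],[5.6,-9.25,6,0,0,0.117,0.2],[5.6,-9.25,8.5,0,0,0.117,0.2],[5.6,-9.25,9.4,0,0,0.117,0.2],[5.6,-9.25,9.4,0,0,0.117,0.2],[5.6,-9.25,9.4,0,0,0.117,0.2],[5.6,-9.25,9.4,0,0,0.117,0.2]]]}'
python3 - <<'E'
from h import *
to([537.7,52.5,84],-47.7);print(status.sense()['ft_force'])
s=snap('scene');print(proj(s,[538.6,51.7,80]),proj(s,[538.6,51.7,91]))
p=proj(s,[538.6,51.7,90]).astype(int);c=s['img'][p[1]-50:p[1]+40,p[0]-60:p[0]+60]
cv2.imwrite('pics/s2.png',cv2.resize(c,(800,600),interpolation=cv2.INTER_CUBIC)[:,:,::-1])
E
```

```text
time: 5.88
tool_pos: [538.2, 53.0, 105.6]
tcp_rot: [-179.9, -0.1, -47.7]
ft_force: [-0.4, 0.3, -2.1]
finger_gap: 29.1
grip_force: 59.9
shift cm [1.000e-03 7.300e-02 2.165e+00] turn [-0.0016 -0.0015  0.0002] | at [538.2  53.  105.6] [-1.7991e+02 -9.0000e-02 -4.7690e+01] t 5.88
[-0.41454552  0.30087119 -2.08330366]
[241.91290646 205.63936597] [241.81107778 202.40640747]
```

View pics/s2.png

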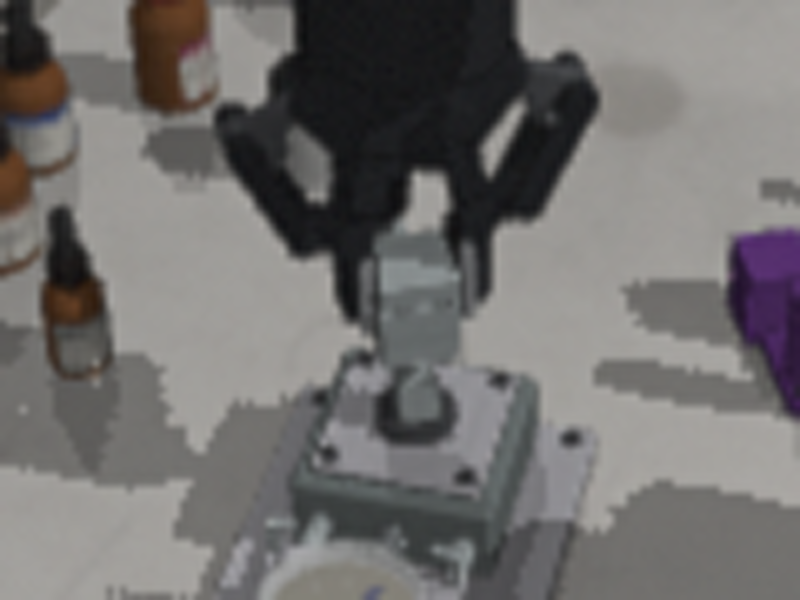

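The scene crop shows the hub (417,300) right above the shaft end (418,395), aligned. I'll lower partway and check the force.

```bash
python3 -m handwheel '{"series":[[[0,0.07,0.7,0,0,0,0.2],[0,0.07,1.4,0,0,0,0.2],[0,0.07,1.9,0,0,0,0.2],[0,0.07,2.4,0,0,0,0.2],[0,0.07,2.4,0,0,0,0.2]]]}'
```

```text
time: 6.55
tool_pos: [538.0, 51.9, 80.3]
tcp_rot: [-179.9, -0.2, -47.7]
ft_force: [6.9, -4.8, -3.1]
finger_gap: 29.2
grip_force: 59.6
```

```bash
python3 -m handwheel '{"series":[[[0.08,0,0.4,0,0,0,0.2],[0.08,0,0.8,0,0,0,0.2],[0.08,0,1.1,0,0,0,0.2],[0.08,0,1.2,0,0,0,0.2],[0.08,0,1.2,0,0,0,0.2]]]}'
```

```text
time: 7.18
tool_pos: [538.0, 51.7, 68.4]
tcp_rot: [-180.0, -0.1, -47.7]
ft_force: [4.7, -3.3, -0.8]
finger_gap: 29.7
grip_force: 60.1
```

```bash
python3 -m handwheel '{"series":[[[0.08,0,0.1,0,0,0,0.2],[0.08,0,0.1,0,0,0,0.6],[0.08,0,0.1,0,0,0,0.6],[0.08,0,0.1,0,0,0,0.6],[0.08,0,0.1,0,0,0,0.6],[0.08,0,-4,0,0,0,0.6],[0.08,0,-9,0,0,0,0.6],[0.08,0,-13,0,0,0,0.6],[0.08,0,-13,0,0,0,0.6]]]}'
python3 - <<'E'
from h import *
w=snap('wrist');to([538,52,200],-47.7)
cv2.imwrite('pics/w3.png',cv2.resize(w['img'][:,:,::-1],(800,600),interpolation=cv2.INTER_CUBIC))
E
```

```text
time: 8.3
tool_pos: [540.4, 51.5, 202.9]
tcp_rot: [-179.7, -0.3, -47.7]
ft_force: [0.2, 0.1, -0.8]
finger_gap: 51.2
grip_force: 0.0
shift cm [-0.105  0.04   0.021] turn [-0.0029 -0.0025  0.0004] | at [539.   51.5 200.2] [-1.7984e+02 -1.4000e-01 -4.7680e+01] t 8.35
```

View pics/w3.png

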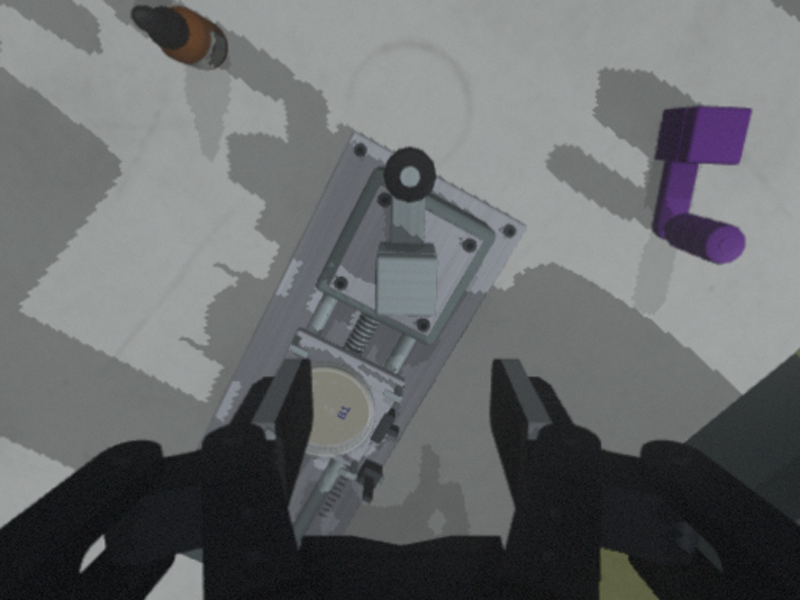

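The crank is seated, with its hub at (407,285) and its handle at (409,175). The bottle is upright at (185,40), and the pointer and index are visible around (388,430) and (370,480). Next I measure the handle and zoom in on the index.

Run:
```python
from h import *
w=load('wrist');k=.64
P=[onz(w,(x*k,y*k),96) for x,y in((377,257),(437,257),(435,317),(378,317))]
hub=np.mean(P,0);print('hub',hub,[np.linalg.norm(P[i]-P[i-1]).round(1) for i in range(4)])
h=onz(w,(409*k,175*k),124);d=h-hub;print('handle',h,np.linalg.norm(d[:2]),np.degrees(np.arctan2(d[1],d[0])))
u0,v0=int(340*k),int(390*k)
c=w['img'][v0:v0+75,u0:u0+60];print(u0,v0)
cv2.imwrite('pics/c3.png',cv2.convertScaleAbs(cv2.resize(c,(480,600),interpolation=cv2.INTER_CUBIC),alpha=1.6)[:,:,::-1])
```

```text
hub [537.44789195  52.1764165   96.        ] [np.float64(30.4), np.float64(28.8), np.float64(30.4), np.float64(28.2)]
handle [574.53902947  10.52604911 124.        ] 55.771906777399984 -48.313796100813384
217 249
```

View pics/c3.png

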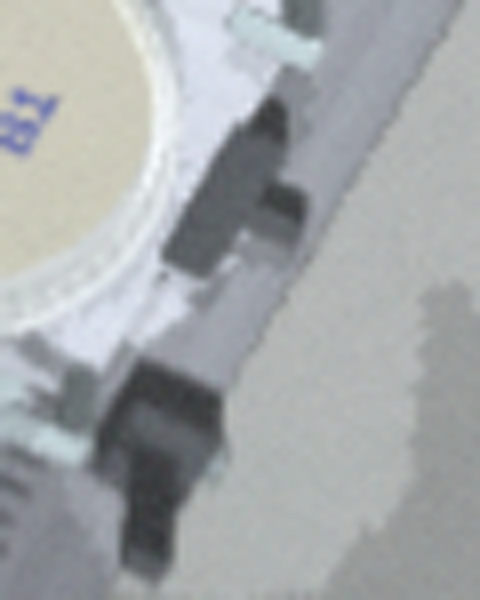

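The close-up shows the pointer finger tip at crop (295,205) and the top of the index blade at crop (148,560), with 8 crop pixels to one image pixel. I compute the rail distance.

Run:
```python
from h import *
w=load('wrist');b=load('top');k=.64
Q=lambda X,Y,z:onz(w,(217+X/8,249+Y/8),z)
e=onz(b,(213*k,378*k),10)-onz(b,(372*k,340*k),10);print('top-view rail dir',np.degrees(np.arctan2(e[1],e[0])),np.linalg.norm(e))
e=onz(w,(245*k,540*k-60),10)
a,c=Q(130,600-20,10),Q(440,40,10)
a,c=Q(215,395,10),Q(465,0,10);e=a-c;print('front edge dir',np.degrees(np.arctan2(e[1],e[0])))
th=np.radians(104.3);Y=np.array([np.cos(th),np.sin(th),0]);X=np.array([np.sin(th),-np.cos(th),0])
p=Q(288,200,40)
for z in(40,43,46):
  i=Q(148,560,z);print(z,i.round(1),'dy',(i-p)@Y,'dx',(i-p)@X)
i=Q(150,400,14);print('blocktop z14?',(i-p)@Y,(i-p)@X); print(p,'cam',ray(w,(0,0))[0])
hub=np.array([537.9,52,0]);print('pointer rel shaft',(p-hub)@Y,(p-hub)@X)
```

```text
top-view rail dir 103.78299083969245 306.10155255557083
front edge dir 103.0148647464234
40 [446.3 189.7  40. ] dy 55.185482112415464 dx -8.498719853979319
43 [447.7 187.8  43. ] dy 53.04331437380931 dx -7.624040400127154
46 [449.1 185.9  46. ] dy 50.901146635203155 dx -6.74936094627499
blocktop z14? 50.55859684804079 -4.502842629666079
[468.17864166 138.2836459   40.        ] cam [ 5.86741883e+02 -4.36285687e-02  3.46014959e+02]
pointer rel shaft 100.83131691268447 -46.24911769377515
```

Run:
```python
from h import *
to([574.5,10.5,98],0)
```

```text
shift cm [ 5.395  0.164 10.235] turn [-0.0017 -0.0036 -0.8322] | at [539.   51.5 200.2] [-1.7984e+02 -1.4000e-01 -4.7680e+01] t 8.35
```

```bash
python3 -m handwheel '{"series":[[[2.7,0.1,2,0,0,-0.17,0.6],[5.4,0.16,4,-0.001,-0.002,-0.35,0.6],[5.4,0.16,5,-0.001,-0.003,-0.52,0.6],[5.4,0.16,5,-0.001,-0.003,-0.68,0.6],[5.4,0.16,5,-0.001,-0.003,-0.832,0.6],[5.4,0.16,6,-0.001,-0.003,-0.832,0.6],[5.4,0.16,8,-0.001,-0.003,-0.832,0.6],[5.4,0.16,10.2,-0.001,-0.003,-0.832,0.6],[5.4,0.16,10.2,-0.001,-0.003,-0.832,0.6],[5.4,0.16,10.2,-0.001,-0.003,-0.832,0.6],[5.4,0.16,10.2,-0.001,-0.003,-0.832,0.6]]]}'
python3 -c "
from h import *
to([574.5,10.5,98],0)"
python3 -m handwheel '{"series":[[[0,0,0,0,0,0,0.2],[0,0,0,0,0,0,0.15],[0,0,0,0,0,0,0.15],[0,0,0,0,0,0,0.15],[0,0,0,0,0,0,0.15]]]}' 20
python3 - <<'E'
from h import *
to([574.5,10.5,98],0);s=status.sense();print(s['finger_gap'],s['grip_force'],s['ft_force'])
d=s['tool_pos'][:2]-[537.7,52];print(np.linalg.norm(d),np.degrees(np.arctan2(d[1],d[0])))
q=48.3
for c in range(2):
  ps=np.radians(q+15*np.arange(1,13));q0=np.radians(q)
  print([[round(5.5*(np.cos(a)-np.cos(q0)),2),round(5.5*(np.sin(a)-np.sin(q0)),2)] for a in ps]);q+=180
E
```

```text
time: 9.72
tool_pos: [573.7, 10.4, 97.2]
tcp_rot: [-180.0, 0.1, -0.0]
ft_force: [1.0, -0.1, 0.6]
finger_gap: 51.1
grip_force: 0.0
shift cm [ 0.081 -0.011 -0.077] turn [-0.0002  0.0014 -0.0007] | at [573.7  10.4  97.2] [-1.7999e+02  8.0000e-02 -4.0000e-02] t 9.72
time: 10.35
tool_pos: [573.5, 10.3, 96.8]
tcp_rot: [-180.0, 0.1, -0.0]
ft_force: [2.3, -0.2, 3.7]
finger_gap: 21.1
grip_force: 22.9
shift cm [ 0.099 -0.021 -0.117] turn [-0.0001  0.0018 -0.0003] | at [573.5  10.3  96.8] [-1.7999e+02  1.1000e-01 -2.0000e-02] t 10.35
21.118428787436418 22.853824496269226 [ 2.25122587 -0.20022516  3.67105449]
54.971549802131335 -49.35117815847699
[[np.float64(-1.19), np.float64(0.81)], [np.float64(-2.54), np.float64(1.28)], [np.float64(-3.98), np.float64(1.38)], [np.float64(-5.39), np.float64(1.12)], [np.float64(-6.68), np.float64(0.49)], [np.float64(-7.77), np.float64(-0.45)], [np.float64(-8.57), np.float64(-1.64)], [np.float64(-9.04), np.float64(-2.99)], [np.float64(-9.15), np.float64(-4.42)], [np.float64(-8.88), np.float64(-5.83)], [np.float64(-8.26), np.float64(-7.13)], [np.float64(-7.32), np.float64(-8.21)]]
[[np.float64(1.19), np.float64(-0.81)], [np.float64(2.54), np.float64(-1.28)], [np.float64(3.98), np.float64(-1.38)], [np.float64(5.39), np.float64(-1.12)], [np.float64(6.68), np.float64(-0.49)], [np.float64(7.77), np.float64(0.45)], [np.float64(8.57), np.float64(1.64)], [np.float64(9.04), np.float64(2.99)], [np.float64(9.15), np.float64(4.42)], [np.float64(8.88), np.float64(5.83)], [np.float64(8.26), np.float64(7.13)], [np.float64(7.32), np.float64(8.21)]]
```

```bash
python3 -m handwheel '{"series":[[[-1.19,0.81,0,0,0,0,0.15],[-2.54,1.28,0,0,0,0,0.15],[-3.98,1.38,0,0,0,0,0.15],[-5.39,1.12,0,0,0,0,0.15],[-6.68,0.49,0,0,0,0,0.15],[-7.77,-0.45,0,0,0,0,0.15],[-8.57,-1.64,0,0,0,0,0.15],[-9.04,-2.99,0,0,0,0,0.15],[-9.15,-4.42,0,0,0,0,0.15],[-8.88,-5.83,0,0,0,0,0.15],[-8.26,-7.13,0,0,0,0,0.15],[-7.32,-8.21,0,0,0,0,0.15]]]}' 20
cat > chk.py <<'E'
from h import *
s=status.sense();w=snap('wrist');print(s['time'],s['finger_gap'],s['grip_force'],s['ft_force'].round(1),s['tool_pos'].round(1))
d=s['tool_pos'][:2]-[537.7,52];print('r',np.linalg.norm(d),'psi',-np.degrees(np.arctan2(d[1],d[0])))
E
python3 chk.py
```

```text
time: 11.85
tool_pos: [499.7, 92.0, 96.5]
tcp_rot: [179.9, 0.2, 0.0]
ft_force: [4.7, -8.6, -0.2]
finger_gap: 21.5
grip_force: 22.6
11.85 21.52182748552278 22.58661299943924 [ 4.7 -8.6 -0.2] [499.7  92.   96.5]
r 55.18034822130151 psi -133.50713394093327
```

```bash
python3 -m handwheel '{"series":[[[1.19,-0.81,0,0,0,0,0.15],[2.54,-1.28,0,0,0,0,0.15],[3.98,-1.38,0,0,0,0,0.15],[5.39,-1.12,0,0,0,0,0.15],[6.68,-0.49,0,0,0,0,0.15],[7.77,0.45,0,0,0,0,0.15],[8.57,1.64,0,0,0,0,0.15],[9.04,2.99,0,0,0,0,0.15],[9.15,4.42,0,0,0,0,0.15],[8.88,5.83,0,0,0,0,0.15],[8.26,7.13,0,0,0,0,0.15],[7.35,8.19,0,0,0,0,0.15]]]}' 20
python3 chk.py
python3 -m handwheel '{"series":[[[-1.19,0.81,0,0,0,0,0.15],[-2.54,1.28,0,0,0,0,0.15],[-3.98,1.38,0,0,0,0,0.15],[-5.39,1.12,0,0,0,0,0.15],[-6.68,0.49,0,0,0,0,0.15],[-7.77,-0.45,0,0,0,0,0.15],[-8.57,-1.64,0,0,0,0,0.15],[-9.04,-2.99,0,0,0,0,0.15],[-9.15,-4.42,0,0,0,0,0.15],[-8.88,-5.83,0,0,0,0,0.15],[-8.26,-7.13,0,0,0,0,0.15],[-7.32,-8.21,0,0,0,0,0.15]]]}' 20
python3 chk.py
```

```text
time: 13.4
tool_pos: [574.2, 10.1, 97.1]
tcp_rot: [180.0, 0.0, -0.0]
ft_force: [4.0, -0.9, 1.8]
finger_gap: 21.2
grip_force: 22.8
13.4 21.243239186997624 22.75649607181549 [ 4.  -0.9  1.8] [574.2  10.1  97.1]
r 55.592492432931095 psi 48.91841250742296
time: 14.95
tool_pos: [500.0, 92.7, 96.3]
tcp_rot: [179.9, 0.2, 0.0]
ft_force: [5.4, -10.0, -1.1]
finger_gap: 21.1
grip_force: 22.6
14.95 21.07074212766698 22.649909555912018 [  5.4 -10.   -1.1] [500.   92.7  96.3]
r 55.45860353102334 psi -132.81905476485773
```

```bash
python3 -m handwheel '{"series":[[[1.19,-0.81,0,0,0,0,0.15],[2.54,-1.28,0,0,0,0,0.15],[3.98,-1.38,0,0,0,0,0.15],[5.39,-1.12,0,0,0,0,0.15],[6.68,-0.49,0,0,0,0,0.15],[7.77,0.45,0,0,0,0,0.15],[8.57,1.64,0,0,0,0,0.15],[9.04,2.99,0,0,0,0,0.15],[9.15,4.42,0,0,0,0,0.15],[8.88,5.83,0,0,0,0,0.15],[8.26,7.13,0,0,0,0,0.15],[7.35,8.19,0,0,0,0,0.15]]]}' 20
python3 -m handwheel '{"series":[[[-1.19,0.81,0,0,0,0,0.15],[-2.54,1.28,0,0,0,0,0.15],[-3.98,1.38,0,0,0,0,0.15],[-5.39,1.12,0,0,0,0,0.15],[-6.68,0.49,0,0,0,0,0.15],[-7.77,-0.45,0,0,0,0,0.15],[-8.57,-1.64,0,0,0,0,0.15],[-9.04,-2.99,0,0,0,0,0.15],[-9.15,-4.42,0,0,0,0,0.15],[-8.88,-5.83,0,0,0,0,0.15],[-8.26,-7.13,0,0,0,0,0.15],[-7.32,-8.21,0,0,0,0,0.15]]]}' 20
python3 -m handwheel '{"series":[[[1.19,-0.81,0,0,0,0,0.15],[2.54,-1.28,0,0,0,0,0.15],[3.98,-1.38,0,0,0,0,0.15],[5.39,-1.12,0,0,0,0,0.15],[6.68,-0.49,0,0,0,0,0.15],[7.77,0.45,0,0,0,0,0.15],[8.57,1.64,0,0,0,0,0.15],[9.04,2.99,0,0,0,0,0.15],[9.15,4.42,0,0,0,0,0.15],[8.88,5.83,0,0,0,0,0.15],[8.26,7.13,0,0,0,0,0.15],[7.35,8.19,0,0,0,0,0.15]]]}' 20
python3 chk.py
python3 - <<'E'
from h import *
w=snap('wrist')
for z in(14,40): print(proj(w,[447,188,z]),proj(w,[456,181,z]))
t=snap('top');print(proj(t,[447,188,40]),proj(t,[468,138,40]))
E
```

```text
time: 16.5
tool_pos: [574.8, 10.9, 97.2]
tcp_rot: [180.0, 0.0, 0.0]
ft_force: [5.5, -1.0, 2.7]
finger_gap: 21.4
grip_force: 22.8
time: 18.0
tool_pos: [500.6, 93.2, 96.3]
tcp_rot: [179.9, 0.2, 0.0]
ft_force: [5.1, -10.4, -0.2]
finger_gap: 21.0
grip_force: 22.7
time: 19.5
tool_pos: [575.4, 11.4, 97.2]
tcp_rot: [-180.0, -0.0, -0.0]
ft_force: [6.3, -1.8, 4.2]
finger_gap: 21.0
grip_force: 22.9
19.5 20.989966445086882 22.862847447395325 [ 6.3 -1.8  4.2] [575.4  11.4  97.2]
r 55.44597708774414 psi 47.12805039382084
[ 30.07077707 345.9507516 ] [ 37.33451298 336.07099256]
[  5.91944898 373.59330866] [ 13.80589803 362.85275533]
[167.91529357 231.80592728] [185.63286712 224.52391402]
```

```bash
python3 -m handwheel '{"series":[[[-1.19,0.81,0,0,0,0,0.15],[-2.54,1.28,0,0,0,0,0.15],[-3.98,1.38,0,0,0,0,0.15],[-5.39,1.12,0,0,0,0,0.15],[-6.68,0.49,0,0,0,0,0.15],[-7.77,-0.45,0,0,0,0,0.15],[-7.77,-0.45,0,0,0,0,0.15]]]}' 20
python3 chk.py
python3 -m handwheel '{"series":[[[0,0,0,0,0,0,0.6],[0,0,0,0,0,0,0.6],[0,0,0,0,0,0,0.6],[0,0,-4,0,0,0,0.6],[0,0,-8,0,0,0,0.9],[-2,-4,-9.3,0,0,0,0.9],[-4,-8,-9.3,0,0,0,0.9],[-5.5,-12,-9.3,0,0,0,0.9],[-6.7,-16,-9.3,0,0,0,0.9],[-6.7,-16,-9.3,0,0,0,0.9],[-6.7,-16,-9.3,0,0,0,0.9]]]}'
python3 - <<'E'
from h import *
w=snap('wrist');p=proj(w,[450,187,40]);print(p)
u,v=int(p[0])-50,int(p[1])-37
c=w['img'][v:v+75,u:u+100];print(u,v)
cv2.imwrite('pics/c4.png',cv2.convertScaleAbs(cv2.resize(c,(800,600),interpolation=cv2.INTER_CUBIC),alpha=1.6)[:,:,::-1])
E
```

```text
time: 20.52
tool_pos: [495.0, 16.6, 96.7]
tcp_rot: [-180.0, 0.3, 0.0]
ft_force: [-4.9, -3.3, 7.7]
finger_gap: 20.8
grip_force: 23.4
20.525 20.81533350926492 23.352198600769043 [-4.9 -3.3  7.7] [495.   16.6  96.7]
r 55.448672180865486 psi 140.37747853799735
time: 21.95
tool_pos: [429.5, 175.3, 189.6]
tcp_rot: [180.0, 0.2, 0.0]
ft_force: [1.0, -0.3, 1.3]
finger_gap: 77.2
grip_force: 0.0
[244.13426905 144.11555664]
194 107
```

View pics/c4.png

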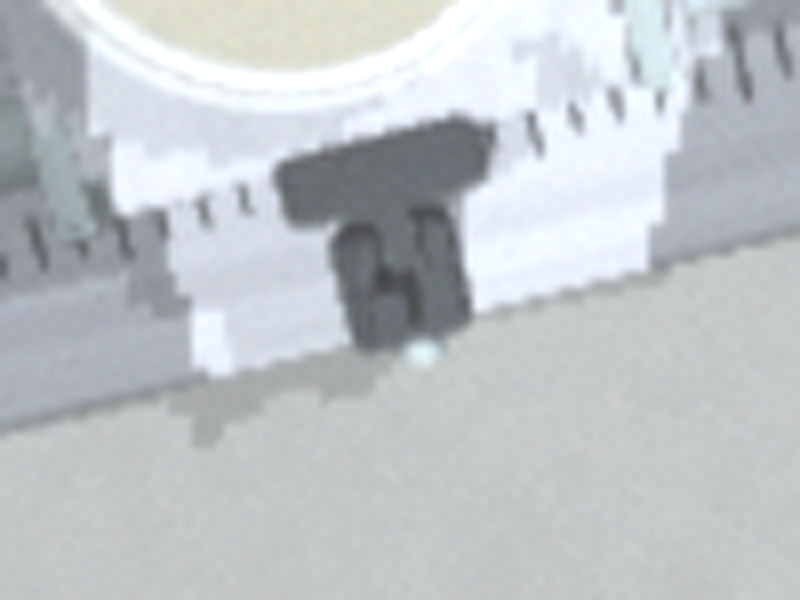

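This crop shows the pointer finger coming down from the carriage block, its tip near (402,265). The index block spans (335–470, 230–350), with the blade around (385,315). The carriage is about 3–4 mm short, so I check the grey values to be exact.

Run:
```python
from h import *
w=load('wrist');g=cv2.cvtColor(w['img'],cv2.COLOR_RGB2GRAY)
print('     ',*range(232,256))
for v in range(126,154): print(v,*['%3d'%x for x in g[v,232:256]])
```

```text
232 233 234 235 236 237 238 239 240 241 242 243 244 245 246 247 248 249 250 251 252 253 254 255
126  86  78  67  68  66  66  69  69  69  66  70  69  69  69  70  68  70  69  69  69  70  67  66 106
127  67  69  70  69  66  68  71  69  66  69  68  67  67  69  68  69  68  69  70  69  70  68  72 115
128  68  68  68  68  66  70  69  70  68  69  70  68  68  69  71  70  69  72  70  70  70  69  82 129
129  70  70  68  69  68  67  68  68  70  68  69  71  69  68  70  72  69  69  71  71  77  86 103 138
130  68  66  68  65  70  70  69  69  69  71  70  68  70  71  70  71  71  71  73  82 101 119 147 153
131  69  68  66  69  68  69  69  69  67  71  69  69  68  68  69  71  74  80  88 101 134 149 154 154
132  68  66  69  70  71  68  71  71  70  69  70  70  69  65  65  65  66  78  98 109 145 150 152 151
133  68  70  69  70  72  70  68  70  70  68  71  72  70  54  50  51  53  61 101 115 145 150 151 149
134  74  79  79  91  84  73  67  65  67  70  72  70  71  62  53  61  58  57  81 114 145 150 150 147
135 101 106 107 121  84  54  52  50  54  67  70  70  71  73  59  66  70  67  74 110 146 150 147 149
136 
[... 1095 characters left out ...]

147 135 133 135 135 129  94  66  66  61  69  68  70  68  59  62  70  71  72  73  78  93 120 124 125
148 136 135 135 136 134 113  67  64  63  69  71  69  70  72  72  76  73  81  92 104 120 126 126 125
149 137 137 138 136 133 127  77  65  64  67  72  70  78  91 104 105  93  98 120 122 125 125 125 125
150 135 134 136 127 114 107  87  75  72  78  83  83 101 131 143 141 127 109 124 124 122 125 123 124
151 114 110 109 108 108 107 104  96  92 103 104 103 118 138 148 146 134 121 122 125 126 123 127 124
152 107 107 105 107 108 105 107 104 106 107 109 119 121 132 138 141 128 125 125 125 127 126 126 127
153 106 108 108 108 105 106 107 108 107 112 113 124 124 125 128 125 126 125 126 126 125 126 125 126
```

Run:
```python
from h import *
w=load('wrist');k=.64
for th in(103.2,103.8,104.5):
  t=np.radians(th);Y=np.array([np.cos(t),np.sin(t),0])
  p=onz(w,(243.8,139.8),40)
  print(th,[round(float((onz(w,(242.8,143.7),z)-p)@Y),2) for z in(40,44,48)],p.round(1))
e=onz(w,(194,107+430/8),10)-onz(w,(194+650/8,107+265/8),10);print(np.degrees(np.arctan2(e[1],e[0])))
# handle position guess
h=[537.7+55*np.cos(np.radians(-140)),52+55*np.sin(np.radians(-140)),124];print(h,proj(w,h),[proj(w,[537.7,52,96])])
```

```text
103.2 [1.64, 1.33, 1.01] [453.7 187.3  40. ]
103.8 [1.67, 1.35, 1.03] [453.7 187.3  40. ]
104.5 [1.71, 1.38, 1.05] [453.7 187.3  40. ]
104.43122488922067
[np.float64(495.56755562845626), np.float64(16.646681467240327), 124] [533.6903652   90.11407005] [array([456.50862438,  19.22596142])]
```

The pointer is about 1.4 mm short of the index by ray casting, inside the 4 mm limit. Before handing in, I check by two views that the crank is still fully down.

Run:
```python
from h import *
R={}
for n in('scene','top'):
  s=snap(n);ex=[proj(s,[495.6,16.6,z]) for z in(76,124)];print(n,'expected handle bottom/top px',np.round(ex,1))
  x,y=np.mean(ex,0).astype(int);g=(s['img'].max(2)<60).astype(np.uint8)
  n_,l,st,c=cv2.connectedComponentsWithStats(g[y-25:y+25,x-25:x+25])
  for i in range(1,n_):
    if st[i][4]>15: print(st[i][:2]+[x-25,y-25],st[i][2:],c[i]+[x-25,y-25])
s=status.sense();print(s['time'],s['ft_force'],s['grip_force'])
a,b=load('scene'),load('top')
print([proj(a,[495.6,16.6,z]) for z in(118,124,130)])
```

```text
scene expected handle bottom/top px [[263.5 203.7]
 [263.7 189.4]]
[238 171] [  43   50 1392] [257.34985632 192.11781609]
top expected handle bottom/top px [[227.8 214.6]
 [227.1 213.8]]
[224 209] [ 8  9 40] [227.3 213.1]
22.1 [-0.0804029  -0.24979038  0.16946023] 0.0
[array([263.69721726, 191.23470059]), array([263.73188938, 189.38751852]), array([263.76686244, 187.52482206])]
```

```bash
python3 -m handwheel '{"series":[[[0,0,-4,0,0,0,0.9],[0,4,-8,0,0,0,0.9],[0,9,-8,0,0,0,0.9],[0,14,-8,0,0,0,0.9],[0,19,-8,0,0,0,0.9],[0,24,-8,0,0,0,0.9],[0,29,-8,0,0,0,0.9],[0,32,-8,0,0,0,0.9],[0,32,-8,0,0,0,0.9],[0,32,-8,0,0,0,0.9]]]}'
python3 - <<'E'
from h import *
s=snap('scene');x,y=263,196
print('hub top px',proj(s,[537.7,52,96]),'handle corners',[proj(s,[495.6,16.6,z]).round(1) for z in(76,124)])
g=(s['img'].max(2)<60).astype(np.uint8);n_,l,st,c=cv2.connectedComponentsWithStats(g[y-25:y+25,x-25:x+25])
for i in range(1,n_):
    if st[i][4]>15: print(st[i][:2]+[x-25,y-25],st[i][2:],c[i]+[x-25,y-25])
G=cv2.cvtColor(s['img'],cv2.COLOR_RGB2GRAY)
print('handle col',G[176:216,263].tolist())
w=snap('wrist');print(proj(w,[537.7,52,96]),proj(w,[495.6,16.6,124]))
E
```

```text
time: 23.35
tool_pos: [429.5, -144.6, 269.6]
tcp_rot: [-180.0, 0.2, -0.1]
ft_force: [-0.0, -0.1, 0.2]
finger_gap: 76.7
grip_force: 0.0
hub top px [242.02276544 201.10549228] handle corners [array([263.5, 203.7]), array([263.7, 189.4])]
[261 189] [  8  19 127] [264.26771654 197.67716535]
handle col [145, 145, 145, 146, 147, 148, 148, 148, 148, 148, 151, 138, 62, 81, 80, 36, 25, 21, 17, 19, 17, 18, 17, 13, 18, 14, 15, 15, 14, 15, 21, 43, 74, 114, 105, 99, 125, 154, 153, 140]
[25.10764943 35.39996443] [58.14636694 88.44553258]
```

The handle spans rows 187–207 in the scene view, as expected for a fully seated crank, and the arm is clear.

```bash
python3 -c "
from bench import r
print(r.hand_in())"
```

```text
the job is handed in; nothing more can be done
None
```

I fitted the crank fully down on the shaft, wound it about 3.25 turns clockwise by its handle and let go, with the pointer measured about 1.4 mm short of the index (limit 4 mm); the job was handed in with the arm clear, at about 23 s of the 69 s allowed, and no verdict came back.

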